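Wind back and pin the conveyor take-up

TASK

Wind back the sprung take-up wheel on the tray conveyor's drive unit and lock it, so that a new chain can be fitted: take the square-headed pin from the stand, put it in the wheel's hole, and use it to turn the wheel anticlockwise against its spring, pressing down only lightly, until it drops into the hidden lock hole in the plate below. Leave the pin fully home with its collar down on the wheel, the wheel held back by it, and let go; feel your way gently (the pin must never be forced against the wheel or the plate with more than about 3 kg) and leave the other things on the bench where they are.

Things in the scene. Friction and masses are not known exactly. Their poses are not given: they have to be found in the camera images.
- pin_center (a point): The locking pin: steel, upright, 71 mm long, 0.08 to 0.17 kg. Point on its axis half-way up, z up along the pin. Its dark square head, 22 x 22 x 36 mm high, has sides along this point's x and y and its middle 17.5 mm above this point. Below the head is a round collar 26 mm wide and 5 mm thick, then the shaft. It starts in a 15 mm hole of the pin stand, its collar resting on the stand's top.
- pin_tip (a point): Middle of the locking pin's lower end face, 35.5 mm below pin_center. The round shaft is 12 mm thick and 30 mm long up to the collar; its last 3 mm taper to 6.4 mm. While the spring leans on it the pin rubs in the wheel's hole, so some 8 to 13 N of downward push are needed for it to sink; at the lock hole it first dips about 1 mm as the taper catches, then drops as it is pressed and eased along.
- wheel_hole (a point): Middle of the upper mouth of the wheel's pin hole: round, 14 mm wide, straight through the 12 mm disc, 45 mm from the axis; it turns with the wheel. 14 mm below this point (2 mm under the disc) is the top of a fixed, flat, solid lock plate: a pin in the wheel's hole rests on it with its collar 16 mm above the disc and can slide along it.
- wheel_axis (a point): On the wheel's vertical axis, level with the disc's upper face, 96 mm above the bench; a hub 36 mm wide stands 14 mm proud. The lock plate below has one lock hole, 15 mm wide and 22 mm deep, 45 mm from this axis, at an unmeasured place between 0.5 and 1.15 rad of wheel turn. It is hidden by the disc: only the pin's dropping tells. Over it the pin sinks 16 mm, until its collar lies on the disc.
- wheel (a joint): Turn of the sprung take-up wheel, a level steel disc 172 mm across (rim 3 mm proud, idler up to 16 mm proud opposite the pin hole). In rad: 0 at rest on its stop, growing anticlockwise from above, end stop 1.5. A spring turns it back to 0 with 0.16 Nm plus 0.08 Nm per rad (4 to 6 N at the pin hole) unless held or pinned. The pin standing in its hole is the handle to turn it by.
- drive: The tray conveyor's drive unit, fixed, with the wheel on top: grey housing 200 x 200 mm, 60 mm high, foot 250 mm (x) x 140 mm, motor sticking out on the -y side to 170 mm. Origin under the wheel's axis at bench level, z up.
- stand: Wooden pin stand, fixed: 60 mm (x) x 200 mm (y) x 40 mm high, origin at the centre of its underside. Three holes 65 mm apart in a row along its y, each holding a pin; which holds which varies.
- thin_center (a point): A bystander in the stand: thin pin (8 mm shaft) with a round mushroom head. Point on its axis half-way up.
- stub_center (a point): A bystander in the stand: short stub pin (14 mm shaft, too short to lock) with a round cylindrical head. Point on its axis half-way up.
- spanner: A bystander: steel spanner lying on the bench, 170 mm long.
- sprocket: A bystander: flat steel ring 60 mm wide, 10 mm high, lying on the bench.
- pot: A bystander: terracotta pot 84 mm wide, 80 mm high. Origin under its centre.
- small_pot: A bystander: terracotta pot 64 mm wide, 60 mm high. Origin under its centre.
- spray: A bystander: white bottle 60 mm wide, 110 mm high. Origin under its centre.
- dowel: A bystander: wooden dowel 12 mm thick, 150 mm long, lying on the bench.

How it is judged:
By the outcome, as a careful person would: the job done as asked, in the order asked, and still so for the second after the job is handed in, with the robot touching nothing.
It also fails if it takes over 58 s, if anything falls off the work surface, if the arm or the gripper's body presses on something with over 40 N, if the wrist force passes 120 N, or if a joint passes its speed limit or range.

ROBOT

A 6-joint arm with a two-finger parallel gripper is mounted at the origin on the work surface. World frame = base frame: x ahead of the robot, y to its left, z up, the work surface at z = 0. Lengths are in m, angles in rad, forces in N, time in s.
With the tool pointing down it reaches from about 0.25 to 0.775 m from the base axis. Payload 4 kg.
Tool frame: the origin (TCP) lies midway between the tips of the shut fingers; the grasp point (between the pads) lies 19 mm behind it; z points along the fingers, y is the direction in which the jaws open and shut (so a half turn about z gives the same grasp; the last joint's range is limited). The gripper opens to 94 mm and grips with 3 to 60 N. Pads are 16 mm wide; open, the fingers measure 119 mm over their backs; the gripper's body (75 mm by 177 mm) begins 78 mm behind the grasp point.
Start: joints at [-1.441, 0.087, 1.371, -0, 1.684, -0.103], TCP at [0.127, -0.535, 0.206] pointing down, gripper open.
Joint ranges: [-3.1, 3.1], [-0.76, 2.03], [0.27, 2.55], [-1.08, 4.22], [0.17, 2.65], [-2.57, 2.57]. Speed limits (rad/s): [2.79, 2.79, 3.14, 3.14, 3.14, 3.14].

INTERFACE

Orientations are given as [roll, pitch, yaw] about the fixed x, y, z axes, in that order (R = Rz(yaw) Ry(pitch) Rx(roll)).
In Python, from bench import robot gives the robot as it stands.
- The arm moves only by the tool carry_out, never from a script. Its argument "deltas" is text: rows parted by semicolons, each of 7 numbers parted by spaces: the shift along the tool's x, y, z in mm, then the turn, a rotation vector about the tool's x, y, z in rad, then the closure, from 0 (fully open) to 1 (shut). A call has exactly 8 rows; each row is the pose to reach, as a shift and turn from the pose commanded when the call began, along the tool's axes at that moment; what a row does not reach only later rows make up. A row lasts 1/12 s, in which the tool goes at most 41.7 mm and 7.16 degrees, less where a joint would pass 70% of its speed; a pose out of reach is approached as far as the arm can. A call with a gripper value outside its range is refused whole. The fingers move at their own pace and stop on an object; the grip force is fixed at half the most. Time passes only in rows, so rows that repeat a pose let the fingers close, or fill a call up. It gives the time, the measured TCP pose, the force and the opening at its end, in the units of the state.
- robot.get_obs(): the state, without advancing time (a new reading comes with each control period).
- robot.snapshot(name): name is "scene" or "top" or "wrist"; returns a dict with "pixels" (420x560x3 uint8, red, green, blue), "range_z" (420x560 float32, m along the optical axis (not along the pixel's ray), 0 where there is no reading), "camera_matrix" (3x3 intrinsics, pixels), "rvec" (rotation vector, rad) and "tvec" (3), from world to camera coordinates, as OpenCV has them. Camera axes: x right, y down, z forward; pixel columns grow to the right and rows downward; lengths in m; the calibration is good to about 2 mm. The wrist camera is an equidistant fisheye: a pixel r from the principal point sees the ray r / f radians off the axis. A picture is of the moment at which its call begins.
- robot.close_job(): hands the job in, once; it reports no verdict.
Trained networks look in a picture, given as the dict that the camera call returned (one of the last four; its "shot" number tells which), for a name from the list of things; names that differ only in an ending like _2 or _b are one class to them, and where a whole thing is asked for, a point or a joint stands for the part that bears it (a point fixed in the world has none). Each returns a list of dicts, best first, with "p" (0 to 1); they miss things now and then, are a little off and sometimes report something else, mostly with a low value. They report only what shows in the picture. A call takes as long as a camera call.
- robot.look_for(picture, thing): "at" ([x, y, z] in m, in the coordinates of the camera as it stood for that picture, good to about 4 mm: the middle of the surface that is visible of it).
- robot.place_of(picture, thing): "at" ([x, y, z] in m, in the coordinates of the camera as it stood for that picture, good to about 4 mm: a listed point, or the origin of a listed thing).
The state is a dict: "time": time; "joint_positions": joint angles; "qvel": joint speeds; "joint_torque": joint torques, N m; "tool_pos": TCP position; "ee_rot": TCP orientation; "wrist_force": force on the tool from outside, world axes, zero at the start; "wrist_torque": the same for the moment, N m; "width": finger opening in m.
Only numpy, scipy, OpenCV 4.12 (cv2) and the standard library are available. Lean on these libraries where they do the work, as an engineer would, in place of code of your own. Each camera call takes 0.05 s, during which the arm holds its last target.

## Working session

There is one attempt and no reset: what is moved stays moved. The work goes in short steps, Python scripts to look and compute and a tool call to move; the robot and the scene stay as the last step left them, time stands still between calls to the robot, and variables do not carry over. Pictures are saved under pics/ and viewed, and the job is handed in when it is done.

Besides the shell and the picture viewer there is one more tool, called by a JSON object that holds its "op" and its "data". carry_out: Moves the arm, as the interface text tells. Its arguments: {"type":"object","properties":{"deltas":{"type":"string"}},"required":["deltas"]}

```bash
ls; mkdir -p pics; cat > h.py <<'E'
import numpy as np, cv2
from bench import robot
def w(p,at):
    R=cv2.Rodrigues(np.array(p["rvec"],float))[0]
    return R.T@(np.array(at,float)-np.array(p["tvec"],float).ravel())
def save(p,n):
    cv2.imwrite("pics/"+n+".png",p["pixels"][:,:,::-1])
def px(p,P):
    R=cv2.Rodrigues(np.array(p["rvec"],float))[0]
    c=R@np.array(P)+np.array(p["tvec"]).ravel(); K=np.array(p["camera_matrix"])
    u=K@c; return u[:2]/u[2]
E
python3 - <<'E'
from h import *
np.set_printoptions(precision=4,suppress=True)
o=robot.get_obs(); print(o["time"],o["tool_pos"],o["ee_rot"],o["width"],o["wrist_force"])
for n in ["scene","top"]:
    p=robot.snapshot(n); save(p,n+"0"); print(n,p["camera_matrix"])
    for t in ["pin_center","pin_tip","wheel_hole","wheel_axis","drive","stand","thin_center","stub_center","pot","small_pot","spray","spanner","sprocket","dowel"]:
        r=robot.place_of(p,t)
        print(t,[(w(p,d["at"]).round(4),round(d["p"],2)) for d in r[:2]])
print(robot.get_obs()["time"])
E
```

```text
pics
0.0 [ 0.1268 -0.5346  0.2043] [-3.1394 -0.0002  0.2328] 0.09392839965006021 [-0.7709  0.3839  0.1154]
scene [[391.5472   0.     282.0391]
 [  0.     391.5472 209.7932]
 [  0.       0.       1.    ]]
pin_center [(array([0.5227, 0.2631, 0.0456]), 0.73), (array([0.7065, 0.072 , 0.0016]), 0.28)]
pin_tip [(array([0.524 , 0.2636, 0.0093]), 0.66)]
wheel_hole [(array([ 0.5178, -0.1152,  0.0964]), 0.87)]
wheel_axis [(array([ 0.5598, -0.1187,  0.0964]), 0.86)]
drive [(array([ 0.5593, -0.1212,  0.0032]), 0.66)]
stand [(array([0.5249, 0.2664, 0.0015]), 0.76)]
thin_center [(array([0.4964, 0.3231, 0.0382]), 0.64)]
stub_center [(array([0.55  , 0.2032, 0.0511]), 0.64)]
pot [(array([ 0.6902,  0.3317, -0.0004]), 0.89), (array([0.5235, 0.2653, 0.0103]), 0.55)]
small_pot [(array([ 0.3311,  0.3068, -0.0058]), 0.74), (array([ 0.5139, -0.1168,  0.0967]), 0.73)]
spray [(array([0.7257, 0.1936, 0.001 ]), 0.81)]
spanner [(array([ 0.425 ,  0.0458, -0.0048]), 0.62)]
sprocket [(array([0.7065, 0.0693, 0.002 ]), 0.91), (array([ 0.3358, -0.2692, -0.0007]), 0.16)]
dowel [(array([ 0.3334, -0.2711, -0.0013]), 0.47)]
top [[488.6413   0.     278.3466]
 [  0.     488.6413 205.1538]
 [  0.       0.       1.    ]]
pin_center [(array([0.5257, 0.2714, 0.0474]), 0.7)]
pin_tip []
wheel_hole [(array([ 0.5147, -0.1176,  0.0933]), 0.93)]
wheel_axis [(array([ 0.559 , -0.1234,  0.0948]), 0.63), (array([0.7243, 0.19  , 0.0039]), 0.54)]
drive [(array([ 0.5617, -0.1295,  0.002 ]), 0.74)]
stand [(array([0.5242, 0.2601, 0.0012]), 0.95)]
thin_center [(array([ 0.5216,  0.2615, -0.0017]), 0.75), (array([0.4956, 0.3183, 0.0431]), 0.63)]
stub_center [(array([0.5475, 0.204 , 0.053 ]), 0.54)]
pot [(array([0.6952, 0.3308, 0.0003]), 0.88)]
small_pot [(array([0.3296, 0.3032, 0.0002]), 0.63)]
spray []
spanner [(array([0.4266, 0.0469, 0.0014]), 0.79)]
sprocket [(array([0.7041, 0.0739, 0.0014]), 0.83)]
dowel [(array([ 0.3354, -0.2742, -0.0021]), 0.65)]
1.5
```

View images.

View pics/scene0.png

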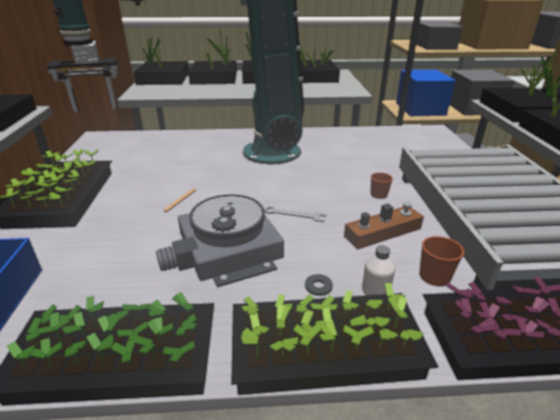

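View pics/top0.png

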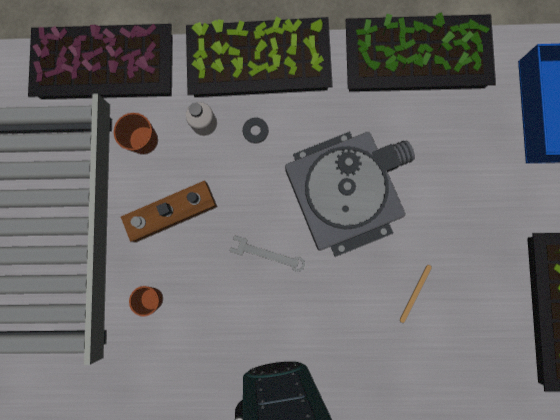

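```bash
python3 - <<'E'
from h import *
p=robot.snapshot("top"); q=robot.snapshot("scene")
a=cv2.resize(p["pixels"][170:250,115:225],None,fx=5,fy=5,interpolation=cv2.INTER_CUBIC)
b=cv2.resize(p["pixels"][125:260,280:420],None,fx=4,fy=4,interpolation=cv2.INTER_CUBIC)
cv2.imwrite("pics/a.png",a[:,:,::-1]);cv2.imwrite("pics/b.png",b[:,:,::-1])
import pickle; pickle.dump(p,open("top.pkl","wb")); pickle.dump(q,open("scene.pkl","wb"))
np.set_printoptions(precision=3,suppress=True,linewidth=200)
print(p["range_z"][200:220:2,155:180:2])
R=cv2.Rodrigues(p["rvec"])[0]; print(R, -R.T@p["tvec"].ravel())
E
```

```text
[[1.116 1.112 1.074 1.071 1.07  1.072 1.071 1.07  1.074 1.072 1.068 1.073 1.072]
 [1.07  1.069 1.071 1.068 1.073 1.069 1.069 1.071 1.07  1.073 1.069 1.067 1.073]
 [1.067 1.067 1.07  1.026 1.03  1.028 1.042 1.072 1.072 1.07  1.066 1.066 1.066]
 [1.072 1.028 1.03  1.031 1.026 1.026 1.031 1.051 1.071 1.067 1.069 1.072 1.067]
 [1.067 1.028 1.025 1.028 1.032 1.025 1.026 1.043 1.063 1.07  1.064 1.071 1.068]
 [1.066 1.067 1.031 1.022 1.027 1.026 1.026 1.036 1.052 1.068 1.067 1.07  1.067]
 [1.066 1.074 1.028 1.027 1.026 1.024 1.026 1.033 1.047 1.066 1.069 1.065 1.068]
 [1.067 1.068 1.027 1.029 1.029 1.038 0.    1.052 1.061 1.068 1.067 1.067 1.065]
 [1.069 1.064 1.068 1.064 1.048 1.055 1.063 1.059 1.068 1.063 1.068 1.066 1.068]
 [1.071 1.066 1.065 1.066 1.067 1.063 1.065 1.07  1.064 1.067 1.064 1.063 1.066]]
[[-0.014 -0.999 -0.032]
 [-0.993  0.018 -0.116]
 [ 0.117  0.03  -0.993]] [ 0.407 -0.013  1.095]
```

View pics/a.png

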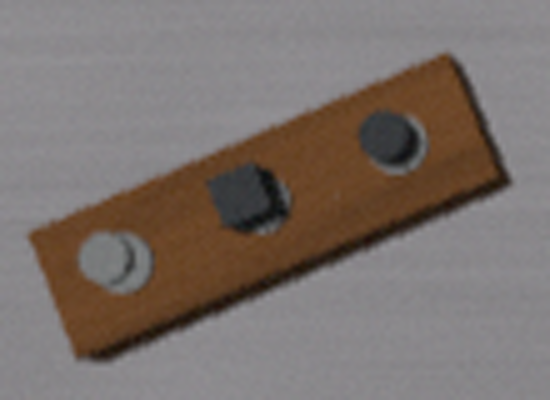

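View pics/b.png

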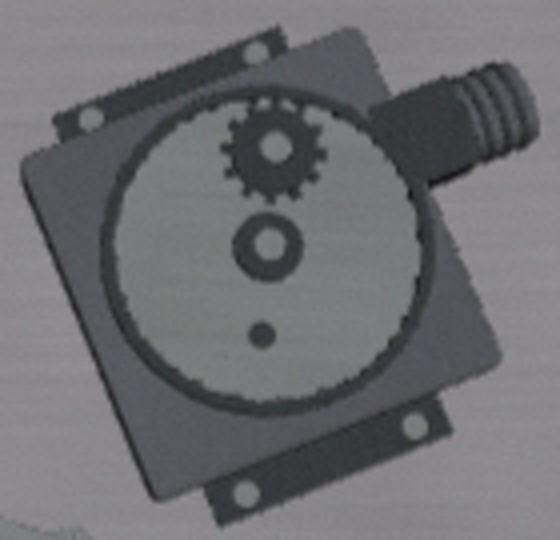

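```bash
cat >> h.py <<'E'
def ray(p,u,v):
    K=np.array(p["camera_matrix"]); R=cv2.Rodrigues(np.array(p["rvec"],float))[0]; t=np.array(p["tvec"]).ravel()
    d=R.T@np.linalg.inv(K)@np.array([u,v,1.]); return -R.T@t,d
def atz(p,u,v,z):
    c,d=ray(p,u,v); return c+d*(z-c[2])/d[2]
def fray(p,u,v):
    K=np.array(p["camera_matrix"]); R=cv2.Rodrigues(np.array(p["rvec"],float))[0]; t=np.array(p["tvec"]).ravel()
    dx,dy=(u-K[0,2])/K[0,0],(v-K[1,2])/K[1,1]; th=np.hypot(dx,dy)
    s=np.sin(th)/th if th>1e-9 else 1
    return -R.T@t,R.T@np.array([dx*s,dy*s,np.cos(th)])
def fatz(p,u,v,z):
    c,d=fray(p,u,v); return c+d*(z-c[2])/d[2]
E
python3 - <<'E'
from h import *; import pickle
p=pickle.load(open("top.pkl","rb"))
for x,y in [(207,183),(258,165),(272,200),(222,226)]:
    print(atz(p,115+(x+.5)/5-.5,170+(y+.5)/5-.5,.081).round(4))
print("hole",atz(p,280+262/4-.4,125+335/4-.4,.096),"axis",atz(p,280+268/4-.4,125+245/4-.4,.11))
E
```

```text
[0.5283 0.2758 0.081 ]
[0.5355 0.2543 0.081 ]
[0.5206 0.2482 0.081 ]
[0.51   0.2692 0.081 ]
hole [ 0.51517468 -0.11907334  0.096     ] axis [ 0.55953281 -0.12198385  0.11      ]
```

```bash
cat > plan.py <<'E'
import numpy as np
# waypoint planner: start cmd (x,y,z mm, yaw), list of target -> rows
def rows(c,tgt,n,g=0,psi_ref=None,smooth=False):
    c=np.array(c,float);t=np.array(tgt,float);out=[]
    cs,sn=np.cos(c[3]),np.sin(c[3])
    for i in range(1,n+1):
        s=i/n
        if smooth: s=s*s*(3-2*s)
        d=(t-c)*s
        out.append((cs*d[0]+sn*d[1],sn*d[0]-cs*d[1],-d[2],-d[3]))
    print("; ".join(f"{a:.0f} {b:.0f} {z:.0f} 0 0 {r:.2f} {g}" for a,b,z,r in out))
E
python3 -c "
from plan import *
a=(127,-535,206,.233);b=(288,-327,244,.47);c=(450,-120,282,.70)
rows(a,b,8);rows(b,c,8)"
```

```text
26 -21 -5 0 0 -0.03 0; 51 -41 -10 0 0 -0.06 0; 77 -62 -14 0 0 -0.09 0; 102 -83 -19 0 0 -0.12 0; 128 -103 -24 0 0 -0.15 0; 154 -124 -28 0 0 -0.18 0; 179 -145 -33 0 0 -0.21 0; 205 -165 -38 0 0 -0.24 0
30 -14 -5 0 0 -0.03 0; 60 -28 -10 0 0 -0.06 0; 89 -42 -14 0 0 -0.09 0; 119 -56 -19 0 0 -0.11 0; 149 -69 -24 0 0 -0.14 0; 179 -83 -28 0 0 -0.17 0; 208 -97 -33 0 0 -0.20 0; 238 -111 -38 0 0 -0.23 0
```

{"op": "carry_out", "data": {"deltas": "26 -21 -5 0 0 -0.03 0; 51 -41 -10 0 0 -0.06 0; 77 -62 -14 0 0 -0.09 0; 102 -83 -19 0 0 -0.12 0; 128 -103 -24 0 0 -0.15 0; 154 -124 -28 0 0 -0.18 0; 179 -145 -33 0 0 -0.21 0; 205 -165 -38 0 0 -0.24 0"}}

```text
time: 2.27
tool_pos: [0.2889, -0.3259, 0.2439]
ee_rot: [3.141, -0.0, 0.474]
wrist_force: [0.2, -0.3, -0.1]
width: 0.094
```

{"op": "carry_out", "data": {"deltas": "30 -14 -5 0 0 -0.03 0; 60 -28 -10 0 0 -0.06 0; 89 -42 -14 0 0 -0.09 0; 119 -56 -19 0 0 -0.11 0; 149 -69 -24 0 0 -0.14 0; 179 -83 -28 0 0 -0.17 0; 208 -97 -33 0 0 -0.20 0; 238 -111 -38 0 0 -0.23 0"}}

```text
time: 2.93
tool_pos: [0.4503, -0.1186, 0.2819]
ee_rot: [3.141, -0.0, 0.704]
wrist_force: [0.6, -0.7, 0.3]
width: 0.0942
```

```bash
python3 - <<'E'
from h import *; import pickle
p=robot.snapshot("wrist"); save(p,"w1"); pickle.dump(p,open("w1.pkl","wb"))
for t in ["wheel_hole","wheel_axis"]:
    r=robot.place_of(p,t)
    print(t,[(w(p,d["at"]).round(4),round(d["p"],2)) for d in r[:2]])
o=robot.get_obs(); print(o["time"],o["tool_pos"],o["ee_rot"],p["camera_matrix"])
print(fatz(p,280,210,.1), ray(p,280,210)[0])
E
```

```text
wheel_hole [(array([ 0.5126, -0.116 ,  0.0987]), 0.96)]
wheel_axis [(array([ 0.5584, -0.1233,  0.0999]), 0.7), (array([ 0.4236,  0.0433, -0.0021]), 0.53)]
3.0833 [ 0.45049911 -0.11867631  0.28168946] [3.14114968e+00 1.75326512e-05 7.06823384e-01] [[325.1922621    0.         275.08701683]
 [  0.         325.1922621  208.21161594]
 [  0.           0.           1.        ]]
[ 0.43630166 -0.13846914  0.1       ] [ 0.50594148 -0.07075262  0.46178263]
```

View pics/w1.png

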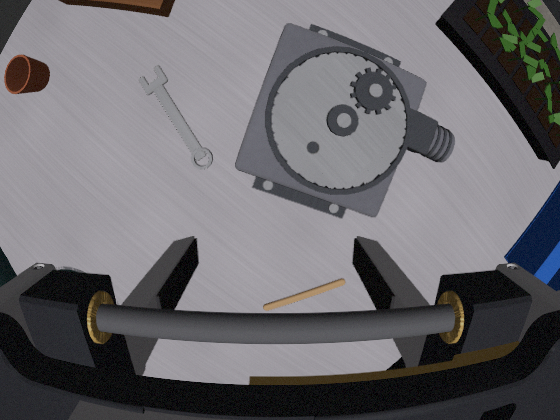

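```bash
python3 - <<'E'
from h import *; import pickle
p=pickle.load(open("w1.pkl","rb"))
im=p["pixels"][130:165,295:330]
g=cv2.cvtColor(im,cv2.COLOR_RGB2GRAY); m=g<90
n,l,s,c=cv2.connectedComponentsWithStats(m.astype(np.uint8)); print(s,c)
for i in range(1,n): print(fatz(p,295+c[i][0],130+c[i][1],.096))
for r in (342,120),(343,121): print(fatz(p,*r,.11))
E
python3 -c "
from plan import *
a=(450,-120,282,.70);b=(486,58,260,1.3);c=(500,200,240,1.95)
rows(a,b,8);rows(b,c,8)"
```

```text
[[   0    0   35   35 1117]
 [  12   12   12   11  108]] [[16.94270367 16.99820949]
 [17.59259259 17.01851852]]
[ 0.51501954 -0.11933072  0.096     ]
[ 0.55845978 -0.12204109  0.11      ]
[ 0.55839204 -0.12358829  0.11      ]
18 -14 3 0 0 -0.08 0; 36 -28 6 0 0 -0.15 0; 53 -42 8 0 0 -0.23 0; 71 -56 11 0 0 -0.30 0; 89 -71 14 0 0 -0.38 0; 107 -85 16 0 0 -0.45 0; 124 -99 19 0 0 -0.53 0; 142 -113 22 0 0 -0.60 0
18 -3 2 0 0 -0.08 0; 35 -6 5 0 0 -0.16 0; 53 -9 8 0 0 -0.24 0; 70 -12 10 0 0 -0.32 0; 88 -15 12 0 0 -0.41 0; 105 -18 15 0 0 -0.49 0; 123 -21 18 0 0 -0.57 0; 141 -24 20 0 0 -0.65 0
```

{"op": "carry_out", "data": {"deltas": "18 -14 3 0 0 -0.08 0; 36 -28 6 0 0 -0.15 0; 53 -42 8 0 0 -0.23 0; 71 -56 11 0 0 -0.30 0; 89 -71 14 0 0 -0.38 0; 107 -85 16 0 0 -0.45 0; 124 -99 19 0 0 -0.53 0; 142 -113 22 0 0 -0.60 0"}}

```text
time: 3.75
tool_pos: [0.4847, 0.0572, 0.2593]
ee_rot: [3.141, 0.001, 1.304]
wrist_force: [0.8, -0.2, -0.2]
width: 0.0936
```

{"op": "carry_out", "data": {"deltas": "18 -3 2 0 0 -0.08 0; 35 -6 5 0 0 -0.16 0; 53 -9 8 0 0 -0.24 0; 70 -12 10 0 0 -0.32 0; 88 -15 12 0 0 -0.41 0; 105 -18 15 0 0 -0.49 0; 123 -21 18 0 0 -0.57 0; 141 -24 20 0 0 -0.65 0"}}

```text
time: 4.42
tool_pos: [0.4992, 0.1992, 0.2389]
ee_rot: [-3.141, 0.001, 1.954]
wrist_force: [-0.6, 0.1, -0.1]
width: 0.094
```

```bash
python3 - <<'E'
from h import *; import pickle
p=robot.snapshot("wrist"); save(p,"w2"); pickle.dump(p,open("w2.pkl","wb"))
for t in ["pin_center","stand"]:
    r=robot.place_of(p,t)
    print(t,[(w(p,d["at"]).round(4),round(d["p"],2)) for d in r[:2]])
o=robot.get_obs(); print(o["time"],o["tool_pos"],o["ee_rot"])
K=p["camera_matrix"]
R=cv2.Rodrigues(p["rvec"])[0]; c=R@np.array([.523,.262,.081])+p["tvec"].ravel()
th=np.arctan2(np.hypot(c[0],c[1]),c[2]); k=th/np.hypot(c[0],c[1])*K[0,0]
u,v=int(K[0,2]+c[0]*k),int(K[1,2]+c[1]*k); print(u,v)
a=cv2.resize(p["pixels"][v-40:v+40,u-40:u+40],None,fx=7,fy=7,interpolation=cv2.INTER_CUBIC)
cv2.imwrite("pics/w2z.png",a[:,:,::-1])
E
```

```text
pin_center []
stand [(array([ 0.5262,  0.2612, -0.0025]), 0.85), (array([0.7302, 0.188 , 0.0075]), 0.18)]
4.5667 [0.49904186 0.19929946 0.23876841] [-3.13991031e+00  7.93946954e-04  1.95119911e+00]
318 148
```

View pics/w2.png

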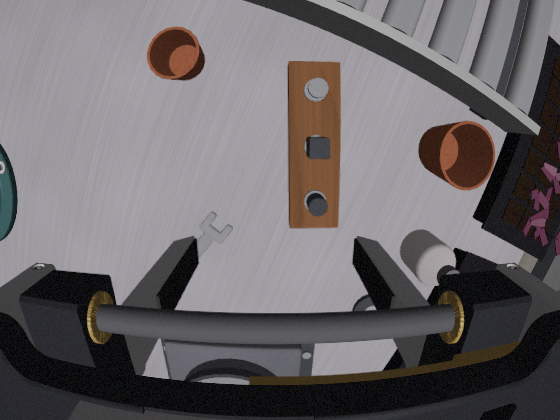

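View pics/w2z.png

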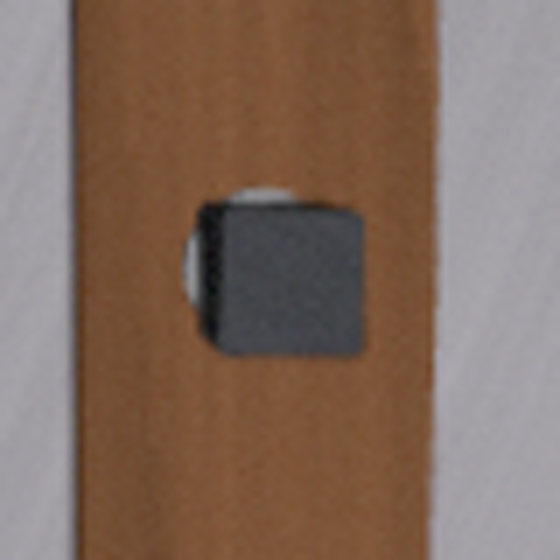

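```bash
python3 - <<'E'
from h import *; import pickle
p=pickle.load(open("w2.pkl","rb"))
print(fatz(p,319.2,147.7,.081))
z=p["range_z"][140:156,312:327]; print(z.round(3)[::4,::3])
# height of head via range (z along optical axis)
K=p["camera_matrix"]
u,v=319.2,147.7; c,d=fray(p,u,v); R=cv2.Rodrigues(p["rvec"])[0]; dc=R@d
zz=np.median(p["range_z"][145:151,316:322]); print(zz, c+d*zz/dc[2])
u,v=330,180; c,d=fray(p,u,v); dc=R@d; zz=np.median(p["range_z"][178:183,328:332]); print("stand",c+d*zz/dc[2])
E
python3 -c "
from plan import *
a=(500,200,240,1.95);b=(523,262,120,1.95);c=(523,262,51,1.95)
rows(a,b,8)
rows(b,c,6)"
```

```text
[0.52291881 0.2627333  0.081     ]
[[0.33  0.33  0.33  0.33  0.331]
 [0.332 0.33  0.331 0.331 0.331]
 [0.331 0.333 0.332 0.332 0.332]
 [0.333 0.334 0.334 0.333 0.332]]
0.33198678 [0.52282469 0.26274239 0.08162207]
stand [0.55629916 0.23192777 0.04055559]
6 6 15 0 0 -0.00 0; 12 11 30 0 0 -0.00 0; 18 17 45 0 0 -0.00 0; 25 22 60 0 0 -0.00 0; 31 28 75 0 0 -0.00 0; 37 33 90 0 0 -0.00 0; 43 39 105 0 0 -0.00 0; 49 44 120 0 0 -0.00 0
0 0 12 0 0 -0.00 0; 0 0 23 0 0 -0.00 0; 0 0 34 0 0 -0.00 0; 0 0 46 0 0 -0.00 0; 0 0 58 0 0 -0.00 0; 0 0 69 0 0 -0.00 0
```

{"op": "carry_out", "data": {"deltas": "6 6 15 0 0 0 0; 12 12 30 0 0 0 0; 19 17 45 0 0 0 0; 25 23 60 0 0 0 0; 31 29 75 0 0 0 0; 38 34 92 0 0 0 0; 45 41 112 0 0 0 0; 50 46 130 0 0 0 0"}}

```text
time: 5.23
tool_pos: [0.5238, 0.2621, 0.1088]
ee_rot: [3.141, 0.001, 1.949]
wrist_force: [0.3, -0.2, -0.4]
width: 0.0942
```

```bash
python3 - <<'E'
from h import *; import pickle
p=robot.snapshot("wrist"); save(p,"w3")
o=robot.get_obs(); print(o["time"],o["tool_pos"],o["ee_rot"])
E
```

```text
5.2833 [0.52180134 0.26208027 0.10415426] [-3.13468585e+00  1.72286265e-04  1.94974153e+00]
```

View pics/w3.png

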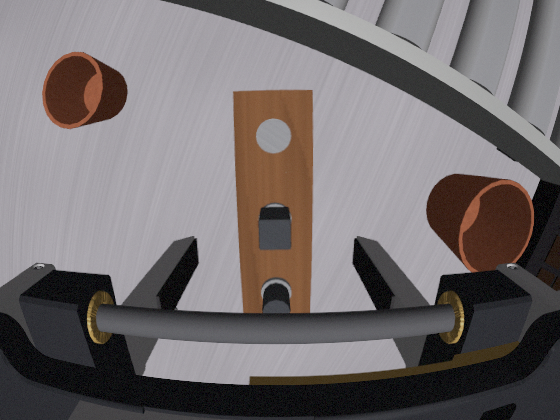

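{"op": "carry_out", "data": {"deltas": "0 0 10 0 0 0 0; 0 0 20 0 0 0 0; 0 0 30 0 0 0 0; 0 0 40 0 0 0 0; 0 0 48 0 0 0 0; 0 0 54 0 0 0 0; 0 0 57 0 0 0 0; 0 0 57 0 0 0 0"}}

```text
time: 5.95
tool_pos: [0.5227, 0.2635, 0.0516]
ee_rot: [-3.14, 0.0, 1.953]
wrist_force: [-0.4, 0.7, 0.0]
width: 0.0941
```

```bash
python3 - <<'E'
from h import *
p=robot.snapshot("wrist"); save(p,"w4")
o=robot.get_obs(); print(o["time"],o["tool_pos"],o["ee_rot"],o["wrist_force"])
E
```

```text
6.0 [0.52307568 0.26371381 0.05221686] [-3.14118795e+00  1.20554541e-04  1.95288073e+00] [ 0.3334601  -0.57671507 -0.4975438 ]
```

View pics/w4.png

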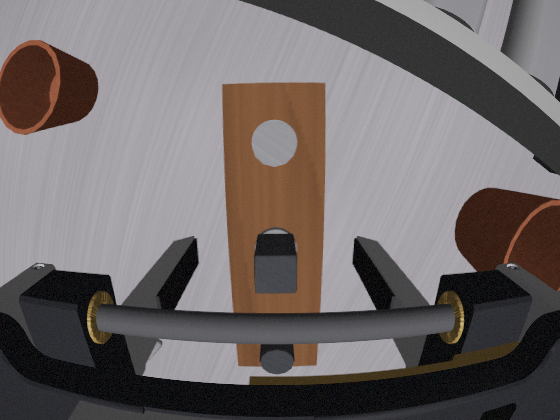

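{"op": "carry_out", "data": {"deltas": "0 0 0 0 0 0 1; 0 0 0 0 0 0 1; 0 0 0 0 0 0 1; 0 0 0 0 0 0 1; 0 0 0 0 0 0 1; 0 0 0 0 0 0 1; 0 0 0 0 0 0 1; 0 0 0 0 0 0 1"}}

```text
time: 6.67
tool_pos: [0.5232, 0.2637, 0.0525]
ee_rot: [-3.142, 0.0, 1.953]
wrist_force: [0.5, -0.2, -0.3]
width: 0.0439
```

{"op": "carry_out", "data": {"deltas": "0 0 0 0 0 0 1; 0 0 0 0 0 0 1; 0 0 0 0 0 0 1; 0 0 0 0 0 0 1; 0 0 0 0 0 0 1; 0 0 -3 0 0 0 1; 0 0 -8 0 0 0 1; 0 0 -18 0 0 0 1"}}

```text
time: 7.33
tool_pos: [0.5222, 0.2633, 0.0695]
ee_rot: [-3.138, 0.0, 1.953]
wrist_force: [-0.9, 0.8, -1.4]
width: 0.0219
```

```bash
python3 -c "
from plan import *
a=(524,263,71,1.95)
b=(524,263,191,1.95);c=(521,103,191,1.45)
rows(a,b,3,1);
import numpy as np
rows(b,c,5,1)
d=(516,-119,180,.7)
rows(c,d,8,1,smooth=False)"
```

```text
0 0 -40 0 0 -0.00 1; 0 0 -80 0 0 -0.00 1; 0 0 -120 0 0 -0.00 1
-30 -12 -0 0 0 0.10 1; -59 -25 -0 0 0 0.20 1; -89 -37 -0 0 0 0.30 1; -118 -50 -0 0 0 0.40 1; -148 -62 -0 0 0 0.50 1
-28 3 1 0 0 0.09 1; -55 5 3 0 0 0.19 1; -83 8 4 0 0 0.28 1; -110 11 6 0 0 0.38 1; -138 14 7 0 0 0.47 1; -166 16 8 0 0 0.56 1; -193 19 10 0 0 0.66 1; -221 22 11 0 0 0.75 1
```

{"op": "carry_out", "data": {"deltas": "0 0 -25 0 0 0 1; 0 0 -60 0 0 0 1; 0 0 -100 0 0 0 1; -25 -10 -120 0 0 0.10 1; -55 -23 -120 0 0 0.20 1; -86 -36 -120 0 0 0.30 1; -118 -50 -120 0 0 0.40 1; -148 -62 -120 0 0 0.50 1"}}

```text
time: 8.0
tool_pos: [0.5207, 0.1018, 0.192]
ee_rot: [3.14, 0.0, 1.448]
wrist_force: [-0.6, 1.0, -1.4]
width: 0.0218
```

{"op": "carry_out", "data": {"deltas": "-28 3 1 0 0 0.09 1; -55 5 3 0 0 0.19 1; -83 8 4 0 0 0.28 1; -115 11 6 0 0 0.38 1; -150 14 7 0 0 0.47 1; -185 18 8 0 0 0.56 1; -212 21 10 0 0 0.66 1; -221 22 11 0 0 0.75 1"}}

```text
time: 8.67
tool_pos: [0.5163, -0.1227, 0.1803]
ee_rot: [3.139, 0.001, 0.694]
wrist_force: [-0.4, 0.0, -2.5]
width: 0.022
```

```bash
python3 - <<'E'
from h import *; import pickle
p=robot.snapshot("wrist"); save(p,"w5"); pickle.dump(p,open("w5.pkl","wb"))
q=robot.snapshot("scene"); save(q,"s5"); 
b=cv2.resize(q["pixels"][120:300,140:300],None,fx=4,fy=4,interpolation=cv2.INTER_CUBIC)[:600]; cv2.imwrite("pics/s5z.png",b[:,:,::-1])
o=robot.get_obs(); print(o["time"],o["tool_pos"],o["ee_rot"],o["wrist_force"],o["width"])
E
```

```text
8.7667 [ 0.51647134 -0.12070613  0.18008508] [ 3.14092631e+00 -2.30100699e-05  6.99498304e-01] [-0.26779186  0.1744825  -1.45330048] 0.02142333483777763
```

View pics/w5.png

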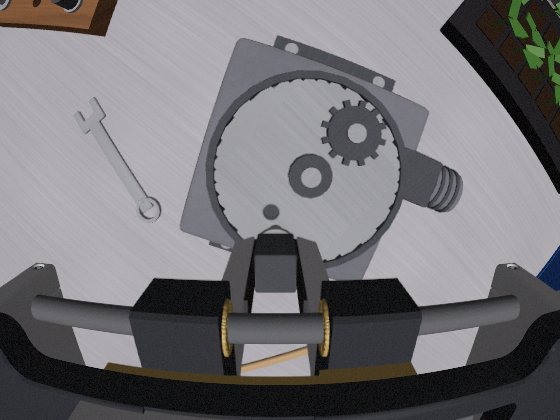

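View pics/s5z.png

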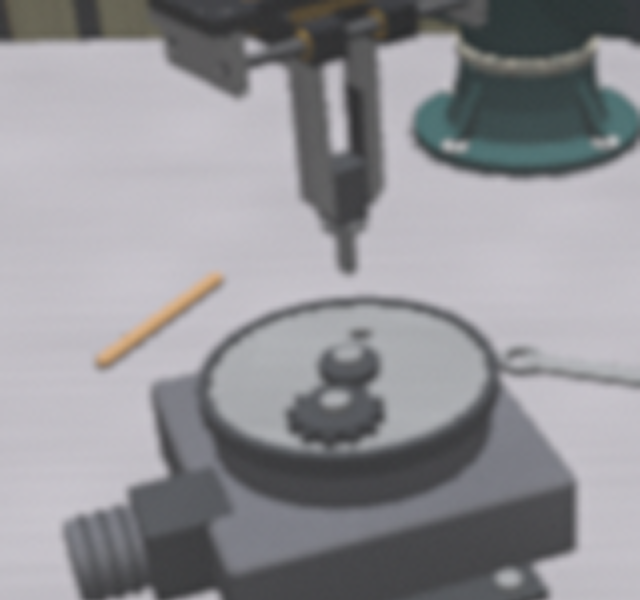

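```bash
python3 - <<'E'
from h import *; import pickle
p=pickle.load(open("w5.pkl","rb"))
im=p["pixels"][200:223,258:284]
g=cv2.cvtColor(im,cv2.COLOR_RGB2GRAY); m=g<100
n,l,s,c=cv2.connectedComponentsWithStats(m.astype(np.uint8)); print(s,c)
for i in range(1,n): print(fatz(p,258+c[i][0],200+c[i][1],.096))
print(fatz(p,311,177,.11))
a=cv2.resize(p["pixels"][225:305,236:316],None,fx=7,fy=7,interpolation=cv2.INTER_CUBIC)
cv2.imwrite("pics/w5z.png",a[:,:,::-1])
for u,v in [(257,252),(296,252),(257,291),(296,291)]: print(fatz(p,u,v,.209))
E
```

```text
[[  0   0  26  23 410]
 [  5   5  16  15 188]] [[12.44146341 10.65121951]
 [12.62765957 11.7606383 ]]
[ 0.51492096 -0.11944655  0.096     ]
[ 0.55982552 -0.12331815  0.11      ]
[ 0.51902444 -0.10859165  0.209     ]
[ 0.53155374 -0.12363247  0.209     ]
[ 0.50149174 -0.12263701  0.209     ]
[ 0.51465649 -0.13847022  0.209     ]
```

View pics/w5z.png

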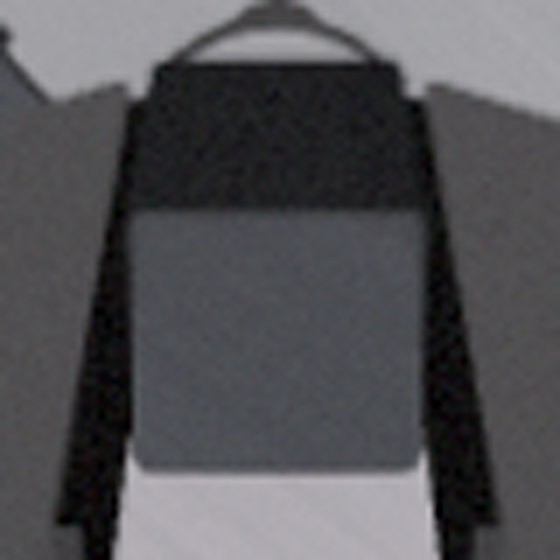

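```bash
python3 - <<'E'
from h import *; import pickle
p=pickle.load(open("w5.pkl","rb"))
for z in (.207,.209): 
  print(fatz(p,275.7,273.5,z), *[fatz(p,u,v,z)[:2] for u,v in [(254.7,255),(296.8,255),(254.7,292)]])
E
```

```text
[ 0.51506686 -0.12415443  0.207     ] [ 0.51626361 -0.10917783] [ 0.53002034 -0.12568629] [ 0.49926567 -0.12271414]
[ 0.5158164  -0.12351362  0.209     ] [ 0.51699752 -0.10873266] [ 0.53057455 -0.12502547] [ 0.50022162 -0.12209214]
```

{"op": "carry_out", "data": {"deltas": "0 0 6 0 0 0 1; 0 0 14 0 0 0 1; 0 0 22 0 0 0 1; 0 0 29 0 0 0 1; 0 0 34 0 0 0 1; 0 0 36 0 0 0 1; 0 0 37 0 0 0 1; 0 0 37 0 0 0 1"}}

```text
time: 9.43
tool_pos: [0.5166, -0.1185, 0.1422]
ee_rot: [-3.141, 0.0, 0.703]
wrist_force: [-0.3, -0.0, -0.7]
width: 0.0216
```

```bash
python3 - <<'E'
from h import *; import pickle
o=robot.get_obs(); print(o["time"],o["tool_pos"],o["ee_rot"],o["wrist_force"],o["width"])
p=robot.snapshot("wrist"); save(p,"w6"); pickle.dump(p,open("w6.pkl","wb"))
q=robot.snapshot("scene"); save(q,"s6"); pickle.dump(q,open("s6.pkl","wb"))
b=cv2.resize(q["pixels"][170:240,190:270],None,fx=8,fy=8,interpolation=cv2.INTER_CUBIC)[:600]; cv2.imwrite("pics/s6z.png",b[:,:,::-1])
o=robot.get_obs(); print(o["time"],o["tool_pos"],o["ee_rot"],o["wrist_force"],o["width"])
t=robot.place_of(q,"pin_tip"); print([(w(q,d["at"]).round(4),d["p"]) for d in t[:2]])
E
```

```text
9.4333 [ 0.51663375 -0.11853642  0.14224274] [-3.14137986e+00  2.12603501e-04  7.03312254e-01] [-0.31842323 -0.04608238 -0.65194582] 0.02164019428477312
9.5333 [ 0.51692442 -0.11881554  0.14288188] [ 3.14082178e+00 -3.45302423e-04  7.02935992e-01] [-0.56477564 -0.00498411 -1.55238902] 0.022037953421615332
[]
```

View pics/s6z.png

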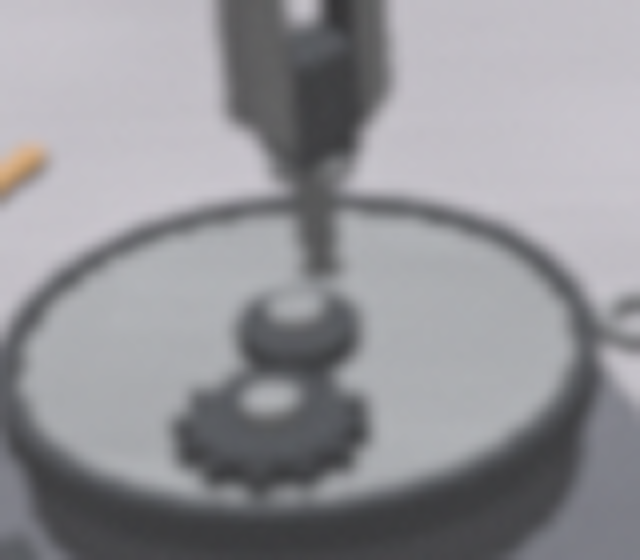

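{"op": "carry_out", "data": {"deltas": "-1 -0.6 0 0 0 0 1; -1 -0.6 1 0 0 0 1; -1 -0.6 2 0 0 0 1; -1 -0.6 3 0 0 0 1; -1 -0.6 4 0 0 0 1; -1 -0.6 5 0 0 0 1; -1 -0.6 6 0 0 0 1; -1 -0.6 6.5 0 0 0 1"}}

```text
time: 10.25
tool_pos: [0.5154, -0.1189, 0.1357]
ee_rot: [-3.141, 0.0, 0.703]
wrist_force: [-0.4, -0.1, -1.5]
width: 0.0223
```

{"op": "carry_out", "data": {"deltas": "0 0 1.5 0 0 0 1; 0 0 3 0 0 0 1; 0 0 4.5 0 0 0 1; 0 0 6 0 0 0 1; 0 0 7 0 0 0 1; 0 0 8 0 0 0 1; 0 0 9 0 0 0 1; 0 0 9 0 0 0 1"}}

```text
time: 10.92
tool_pos: [0.5154, -0.1189, 0.1267]
ee_rot: [-3.141, 0.0, 0.703]
wrist_force: [0.4, -0.9, -0.1]
width: 0.0215
```

{"op": "carry_out", "data": {"deltas": "0 0 0.5 0 0 0 1; 0 0 1 0 0 0 1; 0 0 1.5 0 0 0 1; 0 0 2 0 0 0 1; 0 0 2.4 0 0 0 1; 0 0 2.7 0 0 0 1; 0 0 3 0 0 0 1; 0 0 3 0 0 0 1"}}

```text
time: 11.58
tool_pos: [0.5155, -0.119, 0.1243]
ee_rot: [3.141, -0.0, 0.703]
wrist_force: [-0.7, 0.2, 0.1]
width: 0.0218
```

{"op": "carry_out", "data": {"deltas": "0 0 0.3 0 0 0 1; 0 0 0.6 0 0 0 1; 0 0 0.9 0 0 0 1; 0 0 1 0 0 0 1; 0 0 1 0 0 0 1; 0 0 1 0 0 0 1; 0 0 1 0 0 0 1; 0 0 1 0 0 0 1"}}

```text
time: 12.25
tool_pos: [0.5156, -0.119, 0.1242]
ee_rot: [3.141, -0.0, 0.703]
wrist_force: [-1.9, 0.6, 5.4]
width: 0.0219
```

```bash
cat > arc.py <<'E'
import numpy as np,sys
r=np.array([-44.86,3.55]); psi=.703
X=np.array([np.cos(psi),np.sin(psi)]);Y=np.array([np.sin(psi),-np.cos(psi)])
def P(t):
    c,s=np.cos(t),np.sin(t); d=np.array([c*r[0]-s*r[1],s*r[0]+c*r[1]])-r
    return np.array([X@d,Y@d])
def row(t0,t1,z=0,n=8):
    print("; ".join("%.1f %.1f %.1f 0 0 0 1"%(*(P(t0+(t1-t0)*i/n)-P(t0)),z*min(1,i/2)) for i in range(1,n+1)))
if __name__=="__main__":
    a=[float(v) for v in sys.argv[1:]]
    for t0,t1 in zip(a[:-1],a[1:]): row(t0,t1)
E
python3 arc.py 0 .2 .42; python3 arc.py .42 .48 .54 .60 .66 .72 .78 .84 .90 .96 1.02 1.08 1.14 1.20
```

```text
-0.8 0.8 0.0 0 0 0 1; -1.5 1.6 0.0 0 0 0 1; -2.3 2.5 0.0 0 0 0 1; -3.0 3.3 0.0 0 0 0 1; -3.7 4.2 0.0 0 0 0 1; -4.4 5.1 0.0 0 0 0 1; -5.0 6.0 0.0 0 0 0 1; -5.7 7.0 0.0 0 0 0 1
-0.7 1.0 0.0 0 0 0 1; -1.3 2.1 0.0 0 0 0 1; -1.9 3.2 0.0 0 0 0 1; -2.5 4.3 0.0 0 0 0 1; -3.0 5.4 0.0 0 0 0 1; -3.6 6.5 0.0 0 0 0 1; -4.0 7.6 0.0 0 0 0 1; -4.5 8.8 0.0 0 0 0 1
-0.1 0.3 0.0 0 0 0 1; -0.2 0.6 0.0 0 0 0 1; -0.3 1.0 0.0 0 0 0 1; -0.5 1.3 0.0 0 0 0 1; -0.6 1.6 0.0 0 0 0 1; -0.7 1.9 0.0 0 0 0 1; -0.8 2.2 0.0 0 0 0 1; -0.9 2.6 0.0 0 0 0 1
-0.1 0.3 0.0 0 0 0 1; -0.2 0.6 0.0 0 0 0 1; -0.3 1.0 0.0 0 0 0 1; -0.4 1.3 0.0 0 0 0 1; -0.5 1.6 0.0 0 0 0 1; -0.6 1.9 0.0 0 0 0 1; -0.6 2.3 0.0 0 0 0 1; -0.7 2.6 0.0 0 0 0 1
-0.1 0.3 0.0 0 0 0 1; -0.2 0.7 0.0 0 0 0 1; -0.2 1.0 0.0 0 0 0 1; -0.3 1.3 0.0 0 0 0 1; -0.4 1.6 0.0 0 0 0 1; -0.4 2.0 0.0 0 0 0 1; -0.5 2.3 0.0 0 0 0 1; -0.6 2.6 0.0 0 0 0 1
-0.1 0.3 0.0 0 0 0 1; -0.1 0.7 0.0 0 0 0 1; -0.2 1.0 0.0 0 0 0 1; -0.2 1.3 0.0 0 0 0 1; -0.3 1.7 0.0 0 0 0 1; -0.3 2.0 0.0 0 0 0 1; -0.4 2.3 0.0 0 0 0 1; -0.4 2.7 0.0 0 0 0 1
-0.0 0.3 0.0 0 0 0 1; -0.1 0.7 0.0 0 0 0 1; -0.1 1
[... 768 characters left out ...]
0.0 0 0 0 1; 0.4 2.7 0.0 0 0 0 1
0.1 0.3 0.0 0 0 0 1; 0.1 0.7 0.0 0 0 0 1; 0.2 1.0 0.0 0 0 0 1; 0.3 1.3 0.0 0 0 0 1; 0.3 1.7 0.0 0 0 0 1; 0.4 2.0 0.0 0 0 0 1; 0.5 2.3 0.0 0 0 0 1; 0.6 2.6 0.0 0 0 0 1
0.1 0.3 0.0 0 0 0 1; 0.2 0.7 0.0 0 0 0 1; 0.2 1.0 0.0 0 0 0 1; 0.3 1.3 0.0 0 0 0 1; 0.4 1.6 0.0 0 0 0 1; 0.5 2.0 0.0 0 0 0 1; 0.6 2.3 0.0 0 0 0 1; 0.7 2.6 0.0 0 0 0 1
0.1 0.3 0.0 0 0 0 1; 0.2 0.6 0.0 0 0 0 1; 0.3 1.0 0.0 0 0 0 1; 0.4 1.3 0.0 0 0 0 1; 0.5 1.6 0.0 0 0 0 1; 0.6 1.9 0.0 0 0 0 1; 0.8 2.2 0.0 0 0 0 1; 0.9 2.6 0.0 0 0 0 1
0.1 0.3 0.0 0 0 0 1; 0.2 0.6 0.0 0 0 0 1; 0.4 0.9 0.0 0 0 0 1; 0.5 1.3 0.0 0 0 0 1; 0.6 1.6 0.0 0 0 0 1; 0.8 1.9 0.0 0 0 0 1; 0.9 2.2 0.0 0 0 0 1; 1.0 2.5 0.0 0 0 0 1
```

{"op": "carry_out", "data": {"deltas": "-0.8 0.8 0 0 0 0 1; -1.5 1.6 0 0 0 0 1; -2.3 2.5 0 0 0 0 1; -3.0 3.3 0 0 0 0 1; -3.7 4.2 0 0 0 0 1; -4.4 5.1 0 0 0 0 1; -5.0 6.0 0 0 0 0 1; -5.7 7.0 0 0 0 0 1"}}

```text
time: 12.92
tool_pos: [0.5161, -0.124, 0.1242]
ee_rot: [-3.136, -0.006, 0.705]
wrist_force: [-2.9, 8.5, 7.5]
width: 0.0219
```

{"op": "carry_out", "data": {"deltas": "-0.7 1.0 0 0 0 0 1; -1.3 2.1 0 0 0 0 1; -1.9 3.2 0 0 0 0 1; -2.5 4.3 0 0 0 0 1; -3.0 5.4 0 0 0 0 1; -3.6 6.5 0 0 0 0 1; -4.0 7.6 0 0 0 0 1; -4.5 8.8 0 0 0 0 1"}}

```text
time: 13.58
tool_pos: [0.5176, -0.1327, 0.1242]
ee_rot: [-3.134, -0.006, 0.705]
wrist_force: [-4.2, 11.0, 8.1]
width: 0.0218
```

```bash
python3 arc.py .42 .57;  python3 arc.py .57 .64 .71 .78 .85 .92 .99 1.06 1.13 1.2 1.27 1.34
```

```text
-0.3 0.8 0.0 0 0 0 1; -0.6 1.6 0.0 0 0 0 1; -0.8 2.4 0.0 0 0 0 1; -1.1 3.2 0.0 0 0 0 1; -1.3 4.0 0.0 0 0 0 1; -1.5 4.8 0.0 0 0 0 1; -1.7 5.6 0.0 0 0 0 1; -1.9 6.5 0.0 0 0 0 1
-0.1 0.4 0.0 0 0 0 1; -0.2 0.8 0.0 0 0 0 1; -0.2 1.2 0.0 0 0 0 1; -0.3 1.5 0.0 0 0 0 1; -0.4 1.9 0.0 0 0 0 1; -0.4 2.3 0.0 0 0 0 1; -0.5 2.7 0.0 0 0 0 1; -0.6 3.1 0.0 0 0 0 1
-0.1 0.4 0.0 0 0 0 1; -0.1 0.8 0.0 0 0 0 1; -0.2 1.2 0.0 0 0 0 1; -0.2 1.6 0.0 0 0 0 1; -0.2 2.0 0.0 0 0 0 1; -0.3 2.3 0.0 0 0 0 1; -0.3 2.7 0.0 0 0 0 1; -0.3 3.1 0.0 0 0 0 1
-0.0 0.4 0.0 0 0 0 1; -0.0 0.8 0.0 0 0 0 1; -0.1 1.2 0.0 0 0 0 1; -0.1 1.6 0.0 0 0 0 1; -0.1 2.0 0.0 0 0 0 1; -0.1 2.4 0.0 0 0 0 1; -0.1 2.8 0.0 0 0 0 1; -0.1 3.1 0.0 0 0 0 1
0.0 0.4 0.0 0 0 0 1; 0.0 0.8 0.0 0 0 0 1; 0.0 1.2 0.0 0 0 0 1; 0.0 1.6 0.0 0 0 0 1; 0.0 2.0 0.0 0 0 0 1; 0.1 2.4 0.0 0 0 0 1; 0.1 2.8 0.0 0 0 0 1; 0.1 3.1 0.0 0 0 0 1
0.0 0.4 0.0 0 0 0 1; 0.1 0.8 0.0 0 0 0 1; 0.1 1.2 0.0 0 0 0 1; 0.1 1.6 0.0 0 0 0 1; 0.2 2.0 0.0 0 0 0 1; 0.2 2.4 0.0 0 0 0 1; 0.3 2.7 0.0 0 0 0 1; 0.3 3.1 0.0 0 0 0 1
0.1 0.4 0.0 0 0 0 1; 0.1 0.8 0.0 0 0 0 1; 0.2 1.2 0.0 0 0 0 1; 0.2
[... 235 characters left out ...]
0.0 0 0 0 1; 0.8 3.1 0.0 0 0 0 1
0.1 0.4 0.0 0 0 0 1; 0.2 0.8 0.0 0 0 0 1; 0.3 1.1 0.0 0 0 0 1; 0.5 1.5 0.0 0 0 0 1; 0.6 1.9 0.0 0 0 0 1; 0.7 2.3 0.0 0 0 0 1; 0.8 2.6 0.0 0 0 0 1; 1.0 3.0 0.0 0 0 0 1
0.1 0.4 0.0 0 0 0 1; 0.3 0.7 0.0 0 0 0 1; 0.4 1.1 0.0 0 0 0 1; 0.6 1.5 0.0 0 0 0 1; 0.7 1.8 0.0 0 0 0 1; 0.9 2.2 0.0 0 0 0 1; 1.0 2.6 0.0 0 0 0 1; 1.2 2.9 0.0 0 0 0 1
0.2 0.4 0.0 0 0 0 1; 0.3 0.7 0.0 0 0 0 1; 0.5 1.1 0.0 0 0 0 1; 0.7 1.4 0.0 0 0 0 1; 0.8 1.8 0.0 0 0 0 1; 1.0 2.1 0.0 0 0 0 1; 1.2 2.5 0.0 0 0 0 1; 1.4 2.8 0.0 0 0 0 1
0.2 0.3 0.0 0 0 0 1; 0.4 0.7 0.0 0 0 0 1; 0.6 1.0 0.0 0 0 0 1; 0.8 1.4 0.0 0 0 0 1; 1.0 1.7 0.0 0 0 0 1; 1.2 2.1 0.0 0 0 0 1; 1.4 2.4 0.0 0 0 0 1; 1.6 2.7 0.0 0 0 0 1
```

{"op": "carry_out", "data": {"deltas": "-0.3 0.8 0 0 0 0 1; -0.6 1.6 0.1 0 0 0 1; -0.8 2.4 0.2 0 0 0 1; -1.1 3.2 0.3 0 0 0 1; -1.3 4.0 0.4 0 0 0 1; -1.5 4.8 0.5 0 0 0 1; -1.7 5.6 0.6 0 0 0 1; -1.9 6.5 0.6 0 0 0 1"}}

```text
time: 14.25
tool_pos: [0.5197, -0.139, 0.124]
ee_rot: [-3.133, -0.004, 0.705]
wrist_force: [-5.7, 11.1, 10.3]
width: 0.022
```

{"op": "carry_out", "data": {"deltas": "-0.1 0.4 0.1 0 0 0 1; -0.2 0.8 0.2 0 0 0 1; -0.2 1.2 0.2 0 0 0 1; -0.3 1.5 0.2 0 0 0 1; -0.4 1.9 0.2 0 0 0 1; -0.4 2.3 0.2 0 0 0 1; -0.5 2.7 0.2 0 0 0 1; -0.6 3.1 0.2 0 0 0 1"}}

```text
time: 14.92
tool_pos: [0.5215, -0.1442, 0.1216]
ee_rot: [-3.136, -0.002, 0.704]
wrist_force: [-2.8, 5.4, 1.8]
width: 0.0218
```

{"op": "carry_out", "data": {"deltas": "0 0 0.3 0 0 0 1; 0 0 0.6 0 0 0 1; 0 0 0.9 0 0 0 1; 0 0 1.2 0 0 0 1; 0 0 1.5 0 0 0 1; 0 0 1.8 0 0 0 1; 0 0 2.0 0 0 0 1; 0 0 2.0 0 0 0 1"}}

```text
time: 15.58
tool_pos: [0.5215, -0.1445, 0.1196]
ee_rot: [-3.137, -0.001, 0.704]
wrist_force: [-1.7, 4.2, 0.3]
width: 0.0221
```

{"op": "carry_out", "data": {"deltas": "0 0 0.6 0 0 0 1; 0 0 1.2 0 0 0 1; 0 0 1.8 0 0 0 1; 0 0 2.4 0 0 0 1; 0 0 2.8 0 0 0 1; 0 0 3.2 0 0 0 1; 0 0 3.5 0 0 0 1; 0 0 3.5 0 0 0 1"}}

```text
time: 16.25
tool_pos: [0.5216, -0.1447, 0.1161]
ee_rot: [-3.138, -0.001, 0.703]
wrist_force: [-1.4, 5.5, 1.1]
width: 0.0218
```

{"op": "carry_out", "data": {"deltas": "0 0 1 0 0 0 1; 0 0 2 0 0 0 1; 0 0 3 0 0 0 1; 0 0 4 0 0 0 1; 0 0 5 0 0 0 1; 0 0 5.6 0 0 0 1; 0 0 6.2 0 0 0 1; 0 0 6.2 0 0 0 1"}}

```text
time: 16.92
tool_pos: [0.5218, -0.145, 0.11]
ee_rot: [-3.138, -0.001, 0.703]
wrist_force: [-0.9, 6.0, 0.2]
width: 0.0219
```

{"op": "carry_out", "data": {"deltas": "0 0 0.4 0 0 0 1; 0 0 0.8 0 0 0 1; 0 0 1.2 0 0 0 1; 0 0 1.6 0 0 0 1; 0 0 2.0 0 0 0 1; 0 0 2.3 0 0 0 1; 0 0 2.5 0 0 0 1; 0 0 2.5 0 0 0 1"}}

```text
time: 17.58
tool_pos: [0.522, -0.1454, 0.1084]
ee_rot: [-3.14, -0.001, 0.703]
wrist_force: [-3.0, 4.0, 3.0]
width: 0.0217
```

{"op": "carry_out", "data": {"deltas": "0 0 0.4 0 0 0 1; 0 0 0.8 0 0 0 1; 0 -0.5 1.0 0 0 0 1; 0 -1 1.0 0 0 0 1; 0 -1.5 1.0 0 0 0 1; 0 -2 1.0 0 0 0 1; 0 -2.4 1.0 0 0 0 1; 0 -2.4 1.0 0 0 0 1"}}

```text
time: 18.25
tool_pos: [0.5214, -0.1445, 0.1083]
ee_rot: [3.14, -0.002, 0.703]
wrist_force: [-1.7, 4.0, 5.5]
width: 0.0218
```

{"op": "carry_out", "data": {"deltas": "0 -0.5 0.3 0 0 0 1; 0 -1 0.6 0 0 0 1; 0 -1.5 0.8 0 0 0 1; 0 -2 0.8 0 0 0 1; 0 -2 0.8 0 0 0 1; 0 -2 0.8 0 0 0 1; 0 -2 0.8 0 0 0 1; 0 -2 0.8 0 0 0 1"}}

```text
time: 18.92
tool_pos: [0.5208, -0.1436, 0.1083]
ee_rot: [3.138, -0.002, 0.703]
wrist_force: [0.0, 2.6, 6.1]
width: 0.0221
```

```bash
python3 - <<'E'
from h import *; import pickle
q=robot.snapshot("scene"); save(q,"s7")
b=cv2.resize(q["pixels"][160:250,180:280],None,fx=7,fy=7,interpolation=cv2.INTER_CUBIC)[:600]; cv2.imwrite("pics/s7z.png",b[:,:,::-1])
o=robot.get_obs(); print(o["time"],o["tool_pos"],o["ee_rot"],o["wrist_force"],o["width"])
E
```

```text
18.9667 [ 0.52086513 -0.14356721  0.10835621] [ 3.13775184e+00 -2.40274964e-03  7.02766958e-01] [-1.34063808  3.13253599  7.39126052] 0.021533145705086527
```

View pics/s7z.png

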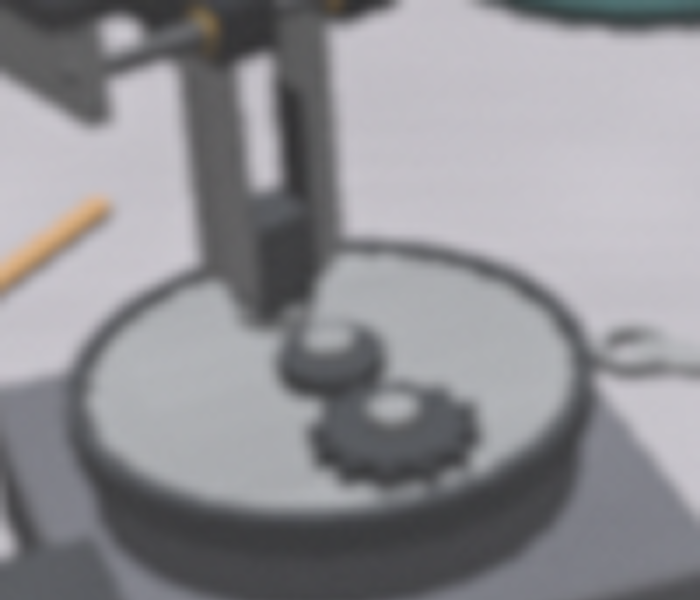

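{"op": "carry_out", "data": {"deltas": "0 -0.5 -0.6 0 0 0 1; 0 -1 -1.0 0 0 0 1; 0 -1 -1 0 0 0 1; 0 -1 -1 0 0 0 0.5; 0 -1 -1 0 0 0 0.5; 0 -1 -1 0 0 0 0.5; 0 -1 -1 0 0 0 0.5; 0 -1 -1 0 0 0 0.5"}}

```text
time: 19.63
tool_pos: [0.5181, -0.1423, 0.1064]
ee_rot: [-3.14, 0.001, 0.703]
wrist_force: [-0.2, 0.1, -0.8]
width: 0.0464
```

{"op": "carry_out", "data": {"deltas": "0 0 0 0 0 0 0.4; 0 0 -3 0 0 0 0.4; 0 0 -10 0 0 0 0.4; 0 0 -25 0 0 0 0.4; 0 0 -45 0 0 0 0.4; 0 0 -70 0 0 0 0.4; 0 0 -90 0 0 0 0.4; 0 0 -100 0 0 0 0.4"}}

```text
time: 20.3
tool_pos: [0.52, -0.1429, 0.2114]
ee_rot: [3.136, -0.003, 0.703]
wrist_force: [1.1, -0.3, 0.7]
width: 0.0563
```

```bash
python3 - <<'E'
from h import *; import pickle
o=robot.get_obs(); print(o["time"],o["tool_pos"],o["wrist_force"],o["width"])
p=robot.snapshot("wrist"); save(p,"w8"); pickle.dump(p,open("w8.pkl","wb"))
q=robot.snapshot("scene"); save(q,"s8"); pickle.dump(q,open("s8.pkl","wb"))
b=cv2.resize(q["pixels"][160:250,180:280],None,fx=7,fy=7,interpolation=cv2.INTER_CUBIC)[:600]; cv2.imwrite("pics/s8z.png",b[:,:,::-1])
for n,pp in (("w",p),("s",q)):
  for t in ["pin_center","wheel_axis"]:
    r=robot.place_of(pp,t); print(n,t,[(w(pp,d["at"]).round(4),round(d["p"],2)) for d in r[:2]])
E
```

```text
20.3 [ 0.51998978 -0.14291966  0.21137402] [ 1.14854271 -0.34448133  0.71467037] 0.05626937810677174
w pin_center [(array([ 0.5163, -0.1462,  0.1032]), 0.59)]
w wheel_axis [(array([ 0.5587, -0.1209,  0.0982]), 0.94), (array([0.4984, 0.3253, 0.0416]), 0.62)]
s pin_center [(array([ 0.5214, -0.1422,  0.0982]), 0.65)]
s wheel_axis [(array([ 0.5565, -0.1199,  0.0953]), 0.95), (array([ 0.56  , -0.1219,  0.0025]), 0.75)]
```

View pics/s8z.png

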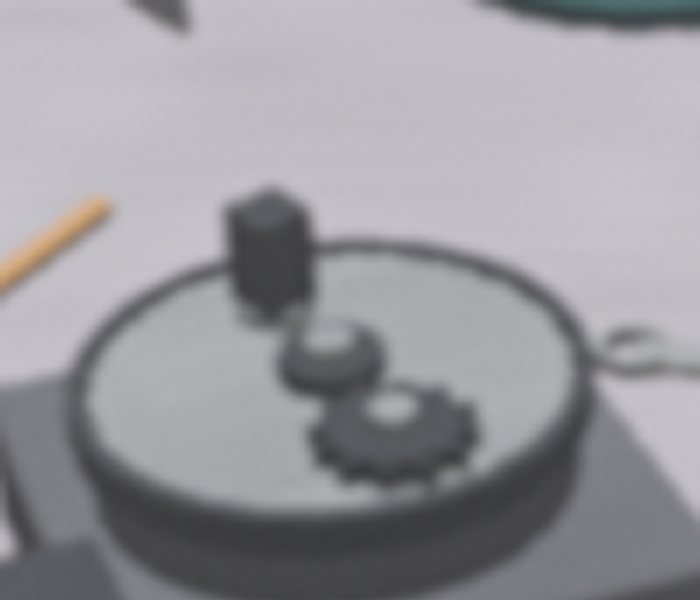

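View pics/w8.png

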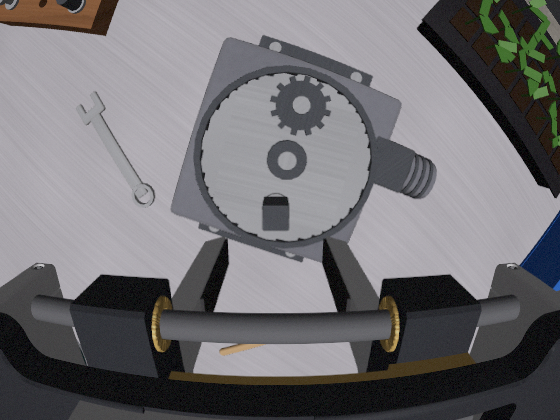

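```bash
python3 - <<'E'
from h import *; import pickle
p=pickle.load(open("w8.pkl","rb")); R=cv2.Rodrigues(p["rvec"])[0]
for u,v in [(275,218),(240,190),(266,210),(285,210),(266,227),(285,227)]:
    c,d=fray(p,u,v); dc=R@d; zz=np.median(p["range_z"][v-2:v+3,u-2:u+3]); print(u,v,(c+d*zz/dc[2]).round(4))
o=robot.get_obs(); print(o["time"])
E
```

```text
275 218 [ 0.5195 -0.1439  0.1375]
240 190 [ 0.5101 -0.1096  0.0966]
266 210 [ 0.52   -0.134   0.1379]
285 210 [ 0.5299 -0.1457  0.1378]
266 227 [ 0.5089 -0.1433  0.1377]
285 227 [ 0.519  -0.1551  0.1379]
20.6
```

```bash
python3 -c "
from bench import robot
print(robot.close_job())"
```

```text
the job is handed in; nothing more can be done
None
```

The take-up wheel is wound back about 0.58 rad and locked. The pin is fully home in the lock hole with its collar down on the wheel, and I handed the job in at about 20.6 s of the 58 s allowed.

- **How it went:** I took the square-headed pin from the middle of the stand and lowered it through the wheel's hole until it rested on the plate. I then turned the wheel anticlockwise, with readings of up to about 10 N down and 12 N sideways after each move. The pin dipped about 2.4 mm at roughly 0.58 rad, then sank the rest of the way under a light push. I eased off the side load, let go, and lifted clear.
- **Last checks:**
  - The pin bottomed 16 mm below where it had rested on the plate.
  - After letting go, its head top measured 41 mm above the disc, which matches collar plus head, and it is level.
  - The wheel was still held back in the last pictures, taken after I had let go and lifted clear, with the gripper about 100 mm above its release height.
  - I moved nothing else, and the stand, spanner and dowel looked undisturbed where they show in those pictures.
- **Disagreements:** The networks' estimates of the pin's centre height were 103 mm from the wrist camera and 98 mm from the scene camera. The expected value is 101.5 mm, so both are within their stated accuracy. No check failed.

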